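# Unlock the block jig, set its stop five clicks, and load the block

## Robot

A 6-joint arm with a two-finger parallel gripper is mounted at the origin on the work surface. World frame = base frame: x ahead of the robot, y to its left, z up, the work surface at z = 0. Lengths are in m, angles in rad, forces in N, time in s.
With the tool pointing down it reaches from about 0.375 to 0.9 m from the base axis. Payload 3.1 kg.
Tool frame: the origin (TCP) lies on the centre line of the jaws, within the pads' length; the fingertips stand 8 mm ahead of it and the grasp point (between the pads) lies 11 mm behind it; z points along the fingers, y is the line along which they close (so a half turn about z gives the same grasp; the last joint's range is limited). The gripper opens to 85 mm and grips with 20 to 120 N. Pads are 22 mm wide; open, the fingers measure 114 mm over their backs; the gripper's body (76 mm by 85 mm) begins 54 mm behind the grasp point. The pads swing forward as they close: fully open they stand 13 mm farther back than shut.
Start: joints at [1.159, 0.527, 1.433, -0, 1.181, -0.178], TCP at [0.144, 0.608, 0.239] pointing down, gripper open.
Joint ranges: [-3.08, 3.08], [-0.75, 2.2], [0.22, 2.44], [-1.43, 4.57], [0, 2.65], [-2.85, 2.85]. Speed limits (rad/s): [2.79, 2.79, 3.14, 3.14, 3.14, 3.14].

## Interface

Orientations are given as a unit quaternion [x, y, z, w].
In Python, from station import * gives the robot as it stands.
- The arm moves only by the tool play_rows, never from a script. Its argument "rows" is a list of rows, each a list of 3 entries, a list of its own where there are three numbers: the turn, a rotation vector about the tool's x, y, z in degrees, then the shift along the tool's x, y, z in mm, then the closure, from 0 (fully open) to 1 (shut). In form: [[[ax, ay, az], [dx, dy, dz], jaw], ...]. A call has 1 to 12 rows; each row shifts and turns the commanded pose from where the row before left it, along the tool's axes as they then stand; what a row does not reach is not made up. A row lasts 1/12 s, in which the tool goes at most 41.7 mm and 7.16 degrees, less where a joint would pass 70% of its speed; a pose out of reach is approached as far as the arm can. A call with a gripper value outside its range is refused whole. The fingers move at their own pace and stop on an object; "grip_force" is the grip in N (left out, the last holds). Time passes only in rows, so rows that do not move let the fingers close. It gives the time, the measured TCP pose, the force, the opening and the grip force at its end, in the units of the state.
- sense(): the state, without advancing time (a new reading comes with each control period).
- snapshot(name): name is "side" or "top"; returns (picture, depth): 400x640x3 uint8, red, green, blue; 400x640 float32, m along the optical axis (not along the pixel's ray), 0 where there is no reading.
- get_calibration(name): a dict with "vfov" (degrees; the focal length in pixels is half the picture's height over the tangent of half this angle, whatever the lens; pixels are square), "cx", "cy" (the principal point, pixels), "xyz" and "attitude" of the camera in the world. Camera axes: x right, y down, z forward; pixel columns grow to the right and rows downward; lengths in m; the calibration is good to about 2 mm. A picture is of the moment at which its call begins. get_calibration takes no time and is no camera call.
- sign_off(): hands the job in; it is judged then, once.
The state is a dict: "t": time; "q": joint angles; "qd": joint speeds; "tau": joint torques, N m; "tcp_pos": TCP position; "tool_rot": TCP orientation; "force": force on the tool from outside, world axes, zero at the start; "ft_torque": the same for the moment, N m; "finger_gap": opening from 0.0 (shut) to 1.0 (fully open); "gripper_force": force on a finger pad.
Only numpy, scipy, OpenCV 4.12 (cv2) and the standard library are available. Lean on these libraries where they do the work, as an engineer would, in place of code of your own. Each camera call takes 0.05 s, during which the arm holds its last target. There are 200 camera calls.

## Task

Give the red lock key of the block jig a quarter turn so that its foot fits through the slot in the steel guard, lift it out and set it down gently in the yellow tray. Then push the orange peg of the black click dial round clockwise, exactly five clicks from where it stands, and let go of it. Last, slide the wooden block along its guide, without lifting it, until it rests flat against the aluminium stop, and leave everything else on the table where it is.

Things in the scene. Friction and masses are not known exactly. Their poses are not given: they have to be found in the camera images.
- jig: Plywood block jig, fixed, plate from x = -100 to 120 and y = -170 to 170 mm of its frame, 12 mm thick; origin on the table under it; position and yaw vary. In its frame: the block's guide runs along y, centred on x = -60, between two wooden rails 66 mm apart with tops at z = 32; key guard centred on (45, 14); dial axis at (45, -70) mm.
- slot (a point): Centre of the slot in the steel key guard, at the top face of its plate (90 x 64 mm, 6 mm thick, top at z = 34, on four corner posts; 16 mm free height under it). The slot is 62 mm long along the jig's x and 24 mm wide along the jig's y.
- key_grip (a point): Centre of the red grip wing of the loose lock key (about 120 g): wing 92 (key's x) x 10 (y) x 30 mm (z), upright on a 12 mm shank over a steel foot bar 50 x 16 x 10 mm parallel to the wing. The foot's underside is 61 mm below this point, the key's top 15 mm above. Site axes are the key's.
- key: The same lock key; origin at the centre of the foot's underside. It starts standing with its foot under the guard, wing and foot along the jig's y within 0.12 rad, across the slot, so it cannot be lifted out and its wing stands in the path of the dial's peg. Turned a quarter either way, it lifts straight out (foot clear after 22 mm).
- tray: Fixed open yellow tray 170 (x) x 130 (y) mm, walls 22 mm high and 4 mm thick; origin at the centre of its underside. It stands left or right of the jig; a pale blue egg carton of similar size and 52 mm high stands on the other side. The key can stand in it on its foot; the tray's floor is 4 mm above the table.
- dial (a joint): Turn of the black click dial (disc of 100 mm diameter, top at z = 40 mm) in rad, clockwise from above, 0 at the start. Detents every 0.5236 rad (12 a turn): about 4 to 5 N at the peg goes over each, the dial then falls into the next stop; let go, it settles in the nearest stop. Five clicks read 2.618. Each click moves the stop 3 mm away from the block.
- dial_axis (a point): On the dial's axis, at the height of its top face (z = 40 mm).
- crank_peg (a point): Mid-height point on the axis of the orange crank peg, 38 mm from the dial's axis; the peg is 14 mm in diameter and stands 40 mm up from the dial's top face (z = 40 to 80 mm). It starts at 150 degrees in the jig's frame (counter-clockwise from the jig's x, about the dial's axis) and turns with the dial.
- block: The light wooden block in the guide: 60 (its x) x 120 (its y) x 40 mm, about 180 g; origin at the centre of its underside, z = 12 mm; y along the guide.
- block_center (a point): Centre of the wooden block, 20 mm above its underside.
- block_front (a point): Centre of the block's -y end face, which must meet the stop; the other end is 120 mm away in the block's +y, and there it is pushed.
- stop_face (a point): Centre of the face of the aluminium stop (62 x 16 x 37 mm) that looks towards the block along the jig's +y; axes as the jig's. The stop follows the dial and yields only above about 25 N.
- clay_pot: Bystander: yellow pot with a red lid, 72 mm wide, 85 mm high; origin under its centre.
- tin: Bystander: open steel tin, 76 mm wide, 100 mm high; origin under its centre.
- spare_block: Bystander: spare wooden block 150 x 35 x 70 mm; origin under its centre.
- tape_measure: Bystander: tape measure 65 x 38 x 60 mm; origin under its centre.
- glue: Bystander: white glue bottle, 56 mm wide, 140 mm high; origin under its centre.
- screwdriver: Bystander: screwdriver lying on the table; origin under its middle.
Not all that is in view belongs to the job. There is more than one size of the key; the job needs the middle-sized.

How it is judged:
On the way, in this order (a step that is already met when the one before it is completed fails the run):
1. the key is out of the guard, the dial still at its start (height (world z) of key_grip above 0.112 m and value of joint dial between -0.25 and 0.25 rad), for 0.1 s.
2. the key rests in the yellow tray, let go, the dial still at its start (x of key_grip in the frame of tray between -0.08 and 0.08 m and y of key_grip in the frame of tray between -0.06 and 0.06 m and height (world z) of key_grip below 0.085 m and linear speed of key below 0.03 m/s and contact force between the fingers and key below 0.05 N and value of joint dial between -0.25 and 0.25 rad), for 0.2 s.
3. the dial stands at exactly five clicks (value of joint dial between 2.46092 and 2.77508 rad and velocity of joint dial between -0.1 and 0.1 rad/s), for 0.3 s.
4. the block rests flat against the stop (y of block_front in the frame of stop_face between -0.003 and 0.003 m and linear speed of block below 0.02 m/s and angle between block's own z axis and vertical below 0.1 rad and angle between the y axis of block and the y axis of jig, either way round below 0.1 rad), for 0.2 s.
At the end, for the whole second after the job is handed in: The key rests still and released in the yellow tray (wing centre within 80 and 60 mm of the tray's centre along its x and y, below 85 mm); the dial is settled within 0.3 click of five clicks; the block is still, flat in its guide, square within 0.1 rad, its end within 3 mm of the stop (all of step 3 and all of step 4 and x of key_grip in the frame of tray between -0.08 and 0.08 m and y of key_grip in the frame of tray between -0.06 and 0.06 m and height (world z) of key_grip below 0.085 m and linear speed of key below 0.03 m/s and contact force between the fingers and key below 0.05 N); the robot touches nothing.
It fails at once if the key is dropped or thrown (linear speed of key above 0.9 m/s and contact force between the fingers and key below 0.1 N).
It fails at once if the block is lifted out of its guide (height (world z) of block_center above 0.055 m).
It fails at once if a bystander is moved more than 30 mm (distance of any of clay_pot, tin, spare_block, tape_measure, glue, screwdriver from where it was at the start of the episode above 0.03 m).
It also fails if it takes over 61 s, if anything falls off the work surface, if the arm or the gripper's body presses on something with over 40 N, if the wrist force passes 120 N, or if a joint passes its speed limit or range.

## Working session

There is one attempt and no reset: what is moved stays moved. The work goes in short steps, Python scripts to look and compute and a tool call to move; the robot and the scene stay as the last step left them, time stands still between calls to the robot, and variables do not carry over. Pictures are saved under pics/ and viewed, at most 10 in all, crops included, and the job is handed in when it is done.

Besides the shell and the picture viewer there is one more tool, called after "Emit:" in YAML: its name, and indented under it one key for each argument. play_rows: Moves the arm, as the interface text tells. Its arguments: {"type":"object","properties":{"rows":{"type":"array","items":{"type":"array"}},"grip_force":{"type":"number"}},"required":["rows"]}

```bash
ls; mkdir -p pics; cat > h.py <<'E'
from station import *
import numpy as np, cv2
from scipy.spatial.transform import Rotation as R
def cam(name):
    c=get_calibration(name); 
    a=np.array(c["attitude"],float)
    M=a if a.shape==(3,3) else R.from_quat(a).as_matrix()
    f=200/np.tan(np.radians(c["vfov"])/2)
    return c,M,f
def cloud(name,save=None):
    im,d=snapshot(name); c,M,f=cam(name)
    v,u=np.mgrid[0:400,0:640]
    P=np.stack([(u-c["cx"])/f*d,(v-c["cy"])/f*d,d],-1)@M.T+np.array(c["xyz"])
    P[d==0]=np.nan
    if save: cv2.imwrite("pics/"+save,im[...,::-1])
    return im,d,P
E
python3 - <<'E'
from h import *
for n in("top","side"):
    print(get_calibration(n)); im,d,P=cloud(n,n+"0.png"); np.savez(n+"0.npz",im=im,d=d,P=P)
print(sense())
E
```

```text
pics
{'vfov': 45.91165496278635, 'cx': 320.3542636285096, 'cy': 202.4614574808724, 'xyz': array([2.20341122e-01, 1.25768898e-04, 1.73435609e+00]), 'attitude': array([-0.703039  ,  0.70440448, -0.06585827,  0.07220235])}
{'vfov': 57.67258381727538, 'cx': 318.3938867015542, 'cy': 206.10303962461361, 'xyz': array([ 0.37215064, -0.98648122,  0.62749266]), 'attitude': array([ 0.85959676, -0.06322638,  0.05106278, -0.50446847])}
{'t': 0.1, 'q': array([ 1.15950112e+00,  5.28326033e-01,  1.43378811e+00,  2.22060588e-05,
        1.18141138e+00, -1.78484682e-01]), 'qd': array([ 0.00020827, -0.00116666, -0.00392448,  0.00044817,  0.00073399,
       -0.00132012]), 'tau': array([ 3.75316017e-05, -4.43306851e+01, -1.78586465e+01, -2.56927487e-04,
        3.86908257e-03, -2.34687150e-06]), 'tcp_pos': array([0.14389381, 0.6075574 , 0.23845601]), 'tool_rot': array([ 1.16146698e-01,  9.93231600e-01, -9.21731764e-04, -2.90703366e-04]), 'force': array([-0.3046024 , -0.53262701,  0.59655038]), 'ft_torque': array([-0.0205115 ,  0.00455317,  0.03218158]), 'gripper_force': 0.0, 'finger_gap': 0.9958652948341997}
```

View pics/top0.png

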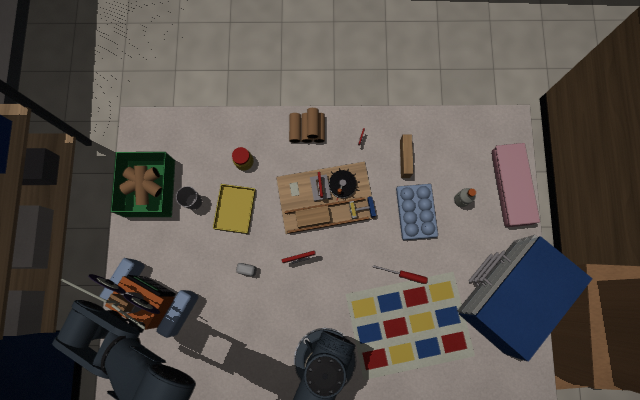

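View pics/side0.png

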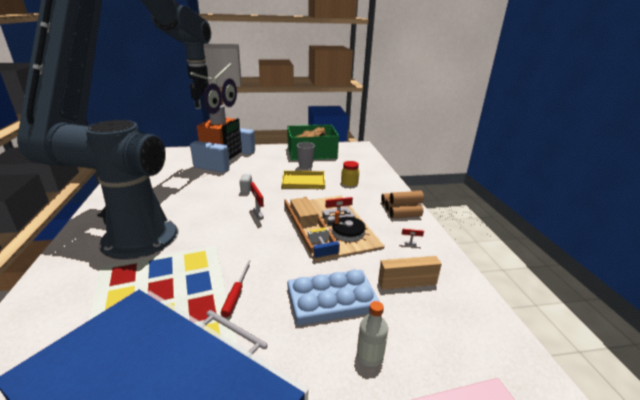

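```bash
python3 - <<'E'
from h import *
z=np.load("top0.npz"); im,P=z["im"],z["P"]
def at(u,v): return np.round(P[v,u]*1000)
for n,(u,v) in dict(table=(270,130),tray=(236,210),dial=(345,190),ply=(295,180),block=(310,215)).items(): print(n,at(u,v),im[v,u])
hsv=cv2.cvtColor(im,cv2.COLOR_RGB2HSV)
sub=np.zeros((400,640),bool); sub[155:240,270:382]=1
# plywood outline: height 6..18mm, wood colour
m=sub&(P[...,2]>.006)&(P[...,2]<.02)&(hsv[...,0]<25)&(hsv[...,1]>60)
r=cv2.minAreaRect((P[m][:,:2]*1000).astype(np.float32)); print("ply",m.sum(),r)
m=sub&(P[...,2]>.033)&(P[...,2]<.046)&(im.max(-1)<60)
print("dial",m.sum(),np.nanmean(P[m],0),cv2.minEnclosingCircle((P[m][:,:2]*1000).astype(np.float32)))
sub2=np.zeros((400,640),bool); sub2[178:242,206:262]=1
m=sub2&(hsv[...,0]>18)&(hsv[...,0]<35)&(hsv[...,1]>120)
print("tray",m.sum(),cv2.minAreaRect((P[m][:,:2]*1000).astype(np.float32)), np.nanpercentile(P[m][:,2],[5,50,95]))
m=sub&((hsv[...,0]<6)|(hsv[...,0]>172))&(hsv[...,1]>130)&(P[...,2]>.05)
q=(P[m]*1000).astype(np.float32);print("red",m.sum(),q.mean(0),cv2.minAreaRect(q[:,:2]),q[:,2].max())
# red keys elsewhere
# ortho crops
c=cv2.resize(im[155:240,272:384],None,fx=7,fy=7,interpolation=cv2.INTER_CUBIC)
cv2.imwrite("pics/c1.png",c[...,::-1])
s=np.load("side0.npz")["im"]
cv2.imwrite("pics/c2.png",cv2.resize(s[170:270,235:435],None,fx=4,fy=4,interpolation=cv2.INTER_CUBIC)[...,::-1])
E
```

```text
table [852. 210.  -4.] [142 133 127]
tray [535. 330.   4.] [149 131  58]
dial [602. -75.  43.] [17 16 17]
ply [647. 110.  16.] [144 116  88]
block [507.  53.  54.] [119  93  66]
ply 2619 ((583.031982421875, -2.9436492919921875), (222.1486053466797, 339.8912353515625), 9.988072395324707)
dial 510 [ 0.61478518 -0.06112753  0.04003038] ((527.2034912109375, -19.66701889038086), 165.27786254882812)
tray 1616 ((539.88037109375, 335.6878356933594), (130.26490783691406, 171.7864990234375), 81.02536010742188) [-0.00097113  0.00672019  0.02355335]Traceback (most recent call last):
  File "<stdin>", line 16, in <module>
cv2.error: OpenCV(4.12.0) /io/opencv/modules/imgproc/src/convhull.cpp:143: error: (-215:Assertion failed) total >= 0 && (depth == CV_32F || depth == CV_32S) in function 'convexHull'
```

```bash
python3 - <<'E'
from h import *
for n in("top","side"):
    z=np.load(n+"0.npz"); im,P=z["im"],z["P"]
    hsv=cv2.cvtColor(im,cv2.COLOR_RGB2HSV).astype(int)
    yaw=np.radians(9.99);o=np.array([.5732,-.0047])
    J=(P[...,:2]-o)@np.array([[np.cos(yaw),-np.sin(yaw)],[np.sin(yaw),np.cos(yaw)]])*1000
    Z=P[...,2]*1000
    ok=(np.abs(J[...,0])<125)&(np.abs(J[...,1])<175)
    red=ok&((hsv[...,0]<8)|(hsv[...,0]>170))&(hsv[...,1]>110)&(Z>45)
    print(n,"red",red.sum(),J[red].mean(0),np.percentile(J[red],[2,98],0),np.percentile(Z[red],[2,50,98]))
    q=J[red].astype(np.float32); print(cv2.fitLine(q,cv2.DIST_HUBER,0,.01,.01).ravel())
    blk=ok&(im.max(-1)<60)&(Z>33)&(Z<50)&(J[...,0]>-15)
    print("dial",blk.sum(),cv2.minEnclosingCircle(J[blk].astype(np.float32)),Z[blk].mean())
    org=ok&(hsv[...,0]>=6)&(hsv[...,0]<18)&(hsv[...,1]>150)&(Z>45)&(J[...,1]<-20)
    print("orange",org.sum(),J[org].mean(0) if org.any() else "",Z[org])
    bl=ok&(Z>45)&(Z<60)&(J[...,0]<-20)
    print("block",bl.sum(),np.percentile(J[bl],[1,50,99],0),Z[bl].mean())
z=np.load("top0.npz")["im"]
cv2.imwrite("pics/c1.png",cv2.resize(z[155:240,272:384],None,fx=7,fy=7,interpolation=cv2.INTER_CUBIC)[...,::-1])
s=np.load("side0.npz")["im"]
cv2.imwrite("pics/c2.png",cv2.resize(s[170:270,235:435],None,fx=4,fy=4,interpolation=cv2.INTER_CUBIC)[...,::-1])
E
```

```text
top red 72 [41.29283961 12.82058324] [[-0.97307449  7.05264223]
 [87.04285624 20.12569747]] [76.03890955 89.0158718  93.70405856]
[ 0.99770856 -0.06765811 42.04424    13.775889  ]
dial 509 ((38.90008544921875, -52.00597381591797), 69.59046173095703) 40.91456839979053
orange 16 [ 10.46836232 -49.9231347 ] [87.60694198 78.46678404 84.37491278 45.36169291 80.30459914 82.24866907
 81.74272683 85.93816977 78.05484421 79.07900673 83.27843715 64.77166927
 65.65045089 71.96815189 50.28996876 56.24746299]
block 647 [[ -90.48194894 -163.42143798]
 [ -59.79514308   44.45983271]
 [ -29.79358002  118.58535127]] 52.41252332799502
side red 182 [41.10352063  7.69541902] [[ 0.38014163  2.27199326]
 [83.71929079 13.42531909]] [61.9562548  77.39688706 87.51915884]
[ 0.9968062  -0.07985843 41.40701     7.6686006 ]
dial 383 ((43.02277755737305, -74.73115539550781), 52.37812042236328) 38.16049399908995
orange 37 [  9.53651868 -57.83735354] [79.03036936 77.43349591 78.8731086  79.04832254 80.72977721 76.86345933
 77.72880341 76.90246788 78.19998669 74.46621529 72.74359206 75.51762834
 68.87932572 72.12039876 70.02201033 69.29303444 65.2548235  67.80779021
 62.87191309 64.91047993 61.54773255 60.42375197 58.77242924 54.95374874
 57.32610377 56.29041502 52.51414562 53.45139521 53.27357026 51.25845465
 48.4439886  52.01939125 50.01385058 47.83403717 45.15248163 45.06198163
 45.10427441]
block 476 [[ -90.89891365 -164.54222068]
 [ -62.5023155    30.17788498]
 [ -30.69568932  115.92908092]] 49.818227802534835
```

View pics/c1.png

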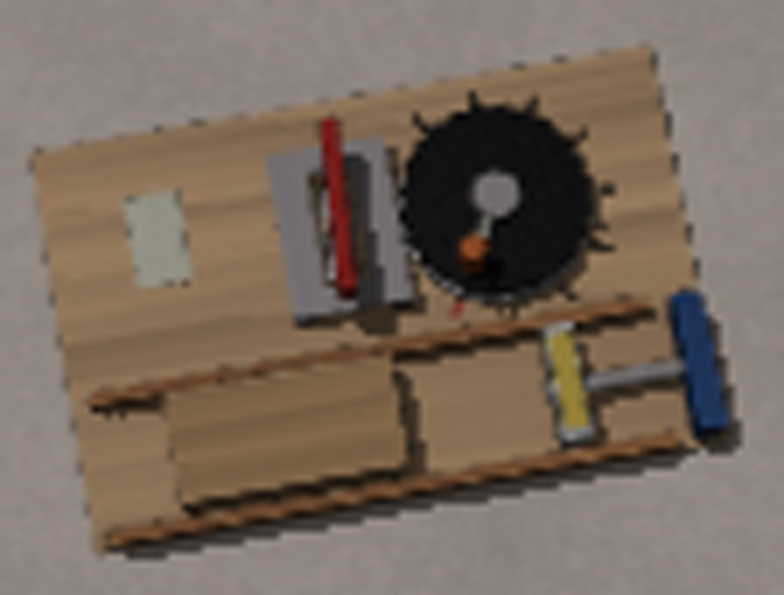

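View pics/c2.png

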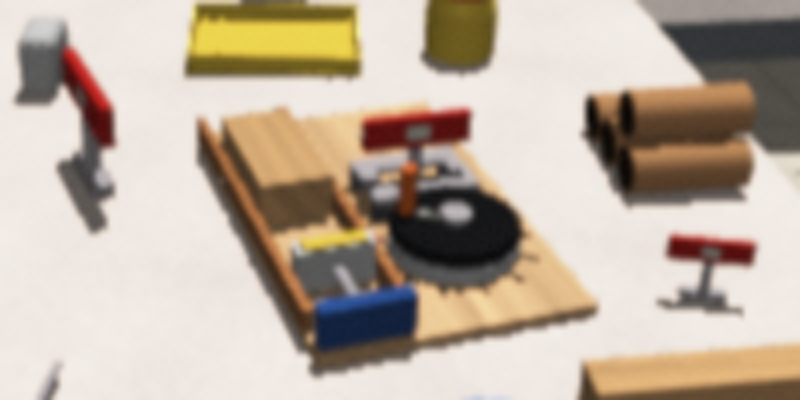

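The side view disagrees with the text: the key's wing (c1 about (338,208)) already lies along the jig's x, nearly parallel to the slot. I'll grasp it, align it and test the lift gently. Tray is at about (540, 336) mm, and the peg is at c1 (472,250).

```bash
cat >> h.py <<'E'
def go(x,y,z,yaw=None):
    """remaining move in tool axes: shift mm (current axes), turn about tool z (deg); yaw = wanted world angle of tool y, mod 180"""
    s=sense(); Q=R.from_quat(s["tool_rot"]).as_matrix(); p=np.array(s["tcp_pos"])*1000
    a=np.degrees(np.arctan2(Q[1,1],Q[0,1]))
    d=np.array([x,y,z])-p
    t=0 if yaw is None else -(((yaw-a)+90)%180-90)
    print("t %.2f p %s yaw %.2f tilt %s | shift %s turn z %.2f | F %s gap %.3f q6 %.2f"%(s["t"],np.round(p,1),a,np.round(np.degrees(np.array(Q[:2,2])),2),np.round(Q.T@d,1),t,np.round(s["force"],1),s["finger_gap"],s["q"][5]))
JO=np.array([573.2,-4.7]);JY=9.99
def jw(x,y):
    c,s=np.cos(np.radians(JY)),np.sin(np.radians(JY)); return JO+np.array([c*x-s*y,s*x+c*y])
E
```

Emit:
play_rows:
  rows:
    - [[0,0,0],[-27,-21,0],0]
    - [[0,0,0],[-27,-21,0],0]
    - [[0,0,0],[-27,-21,0],0]
    - [[0,0,0],[-27,-21,0],0]
    - [[0,0,0],[-27,-21,0],0]
    - [[0,0,0],[-27,-21,0],0]
    - [[0,0,0],[-27,-21,0],0]
    - [[0,0,0],[-27,-21,0],0]
    - [[0,0,0],[-27,-21,0],0]
    - [[0,0,0],[-27,-21,0],0]
    - [[0,0,0],[-27,-21,0],0]
    - [[0,0,0],[-27,-21,0],0]

```text
t: 1.1
tcp_pos: [0.4018, 0.2866, 0.2391]
tool_rot: [0.116, 0.993, -0.0, -0.0]
force: [0.1, -0.4, 0.2]
finger_gap: 1.0
gripper_force: 0.0
```

Emit:
play_rows:
  rows:
    - [[0,0,0],[-27,-21,0],0]
    - [[0,0,0],[-27,-21,0],0]
    - [[0,0,0],[-27,-21,0],0]
    - [[0,0,0],[-27,-21,0],0]
    - [[0,0,0],[-27,-21,0],0]
    - [[0,0,0],[-27,-21,0],0]
    - [[0,0,0],[-27,-21,0],0]
    - [[0,0,-5],[-27,-21,0],0]
    - [[0,0,-5],[-27,-21,0],0]
    - [[0,0,-5],[-18,-15,0],0]
    - [[0,0,-4],[0,0,0],0]
    - [[0,0,0],[0,0,0],0]

```text
t: 2.1
tcp_pos: [0.6141, 0.0326, 0.2385]
tool_rot: [-0.049, 0.999, 0.0, -0.0]
force: [0.0, -0.8, 1.4]
finger_gap: 1.001
gripper_force: 0.0
```

```bash
python3 -c "
from h import *
go(613,16,62,95.8)"
```

```text
t 2.10 p [614.1  32.6 238.5] yaw 95.59 tilt [-0.05  0.01] | shift [  2.6 -16.5 176.5] turn z -0.21 | F [ 0.  -0.8  1.4] gap 1.001 q6 -1.80
```

Emit:
play_rows:
  rows:
    - [[0,0,0],[2,-16,25],0.2]
    - [[0,0,0],[0,0,30],0.3]
    - [[0,0,0],[0,0,30],0.3]
    - [[0,0,0],[0,0,30],0.3]
    - [[0,0,0],[0,0,20],0.3]
    - [[0,0,0],[0,0,20],0.3]
    - [[0,0,0],[0,0,12],0.3]
    - [[0,0,0],[0,0,8],0.3]
    - [[0,0,0],[0,0,0],0.3]
  grip_force: 40

```text
t: 2.85
tcp_pos: [0.6117, 0.0187, 0.0628]
tool_rot: [-0.049, 0.999, 0.0, -0.002]
force: [-0.6, -0.6, 0.0]
finger_gap: 0.699
gripper_force: 0.0
```

```bash
python3 -c "
from h import *
go(613,16,62,95.8)
im,d,P=cloud('side'); cv2.imwrite('pics/s1.png',cv2.resize(im[150:270,270:430],None,fx=5,fy=5,interpolation=cv2.INTER_CUBIC)[...,::-1])"
```

```text
t 2.85 p [611.7  18.7  62.8] yaw 95.65 tilt [-0.19  0.03] | shift [-1.  -2.8  0.8] turn z -0.15 | F [-0.6 -0.6  0. ] gap 0.699 q6 -1.82
```

View pics/s1.png

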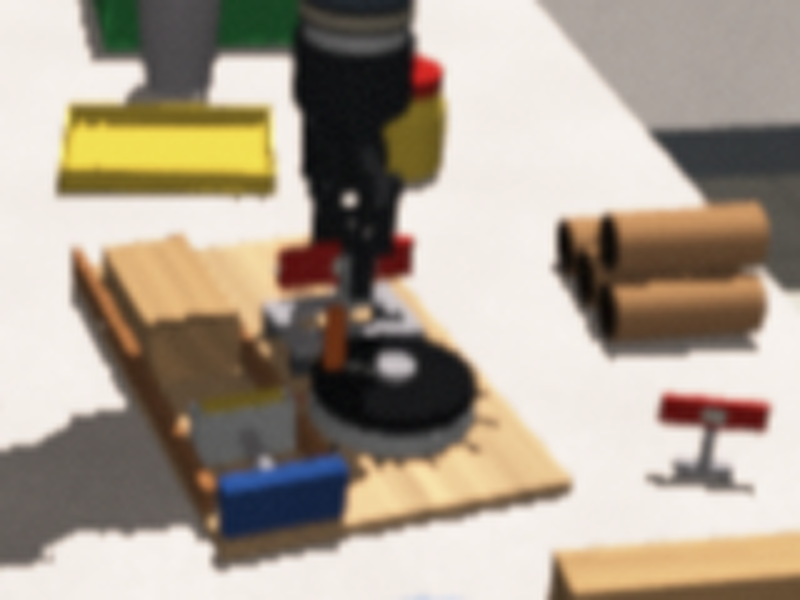

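The fingers straddle the wing (s1 about (345,260)). Next I close and test the lift.

Emit:
play_rows:
  rows:
    - [[0,0,0],[0,-2,0],0.3]
    - [[0,0,0],[0,0,0],1]
    - [[0,0,0],[0,0,0],1]
    - [[0,0,0],[0,0,0],1]
    - [[0,0,0],[0,0,0],1]
    - [[0,0,0],[0,0,0],1]
    - [[0,0,0],[0,0,0],1]
    - [[0,0,0],[0,0,0],1]
    - [[0,0,0],[0,0,-4],1]
    - [[0,0,0],[0,0,0],1]
  grip_force: 40

```text
t: 3.73
tcp_pos: [0.6132, 0.0162, 0.0685]
tool_rot: [-0.049, 0.999, 0.0, 0.0]
force: [-0.0, 0.5, -0.0]
finger_gap: 0.11
gripper_force: 41.3
```

Emit:
play_rows:
  rows:
    - [[0,0,0],[0,0,-2],1]
    - [[0,0,0],[0,0,-2],1]
    - [[0,0,0],[0,0,0],1]

```text
t: 3.98
tcp_pos: [0.6133, 0.0161, 0.0724]
tool_rot: [-0.049, 0.999, 0.0, 0.0]
force: [-0.6, -0.1, -1.3]
finger_gap: 0.111
gripper_force: 41.3
```

```bash
python3 -c "
from h import *
go(613,16,62,95.8)
print(sense()['ft_torque'],sense()['gripper_force'])"
```

```text
t 3.98 p [613.3  16.1  72.4] yaw 95.66 tilt [0. 0.] | shift [ 0.3 -0.1 10.4] turn z -0.14 | F [-0.6 -0.1 -1.3] gap 0.111 q6 -1.83
[-0.01916335  0.01684575  0.01622413] 41.28713920712471
```

Emit:
play_rows:
  rows:
    - [[0,0,-2],[0,0,0],1]
    - [[0,0,-2],[0,0,0],1]
    - [[0,0,0],[0,0,-2],1]
    - [[0,0,0],[0,0,-2],1]
    - [[0,0,0],[0,0,0],1]

```text
t: 4.4
tcp_pos: [0.6135, 0.0161, 0.0767]
tool_rot: [-0.084, 0.996, -0.0, 0.0]
force: [-0.3, -0.6, -1.3]
finger_gap: 0.109
gripper_force: 41.3
```

Emit:
play_rows:
  rows:
    - [[0,0,0],[0,0,-3],1]
    - [[0,0,0],[0,0,-3],1]
    - [[0,0,0],[0,0,-4],1]

```text
t: 4.65
tcp_pos: [0.6131, 0.0161, 0.0865]
tool_rot: [-0.084, 0.996, 0.0, -0.0]
force: [-0.6, -0.5, -1.2]
finger_gap: 0.108
gripper_force: 41.3
```

```bash
python3 -c "
from h import *
go(540,336,160,81)"
```

```text
t 4.65 p [613.1  16.1  86.5] yaw 99.65 tilt [-0.02  0.  ] | shift [ 18.5 327.7 -73.4] turn z 18.65 | F [-0.6 -0.5 -1.2] gap 0.108 q6 -1.89
```

Emit:
play_rows:
  rows:
    - [[0,0,0],[0,0,-20],1]
    - [[0,0,0],[0,0,-25],1]
    - [[0,0,0],[0,0,-25],1]
    - [[0,0,0],[1,15,0],1]
    - [[0,0,0],[2,30,0],1]
    - [[0,0,0],[2,33,0],1]
    - [[0,0,0],[2,33,0],1]
    - [[0,0,0],[2,33,0],1]
    - [[0,0,0],[2,33,0],1]
    - [[0,0,0],[2,33,0],1]
    - [[0,0,0],[2,33,0],1]
    - [[0,0,0],[2,33,0],1]

```text
t: 5.65
tcp_pos: [0.5487, 0.2872, 0.1559]
tool_rot: [-0.084, 0.996, -0.0, -0.001]
force: [0.2, -0.7, -1.2]
finger_gap: 0.111
gripper_force: 41.2
```

Emit:
play_rows:
  rows:
    - [[0,0,4],[1,30,0],1]
    - [[0,0,5],[0,15,0],1]
    - [[0,0,5],[0,5,0],1]
    - [[0,0,4],[0,0,0],1]
    - [[0,0,0],[0,0,0],1]

```text
t: 6.07
tcp_pos: [0.5413, 0.3357, 0.1557]
tool_rot: [0.072, 0.997, -0.0, -0.001]
force: [-0.4, -0.5, -0.2]
finger_gap: 0.109
gripper_force: 41.2
```

```bash
python3 -c "
from h import *
go(540,336,58,81)"
```

```text
t 6.07 p [541.3 335.7 155.7] yaw 81.70 tilt [-0.07 -0.02] | shift [ 1.2  0.1 97.7] turn z 0.70 | F [-0.4 -0.5 -0.2] gap 0.109 q6 -1.05
```

Emit:
play_rows:
  rows:
    - [[0,0,0],[0,0,20],1]
    - [[0,0,0],[0,0,25],1]
    - [[0,0,0],[0,0,25],1]
    - [[0,0,0],[0,0,14],1]
    - [[0,0,0],[0,0,8],1]
    - [[0,0,0],[0,0,4],1]
    - [[0,0,0],[0,0,0],1]

```text
t: 6.65
tcp_pos: [0.5422, 0.3344, 0.0596]
tool_rot: [0.072, 0.997, -0.0, -0.001]
force: [-0.7, 0.1, -0.9]
finger_gap: 0.106
gripper_force: 41.2
```

Emit:
play_rows:
  rows:
    - [[0,0,0],[0,0,2],1]
    - [[0,0,0],[0,0,1],1]
    - [[0,0,0],[0,0,1],1]

```text
t: 6.9
tcp_pos: [0.5433, 0.3349, 0.0573]
tool_rot: [0.073, 0.997, 0.0, 0.001]
force: [0.1, -0.2, -0.8]
finger_gap: 0.115
gripper_force: 41.2
```

Emit:
play_rows:
  rows:
    - [[0,0,0],[0,0,0],1]
    - [[0,0,0],[0,0,1],1]
    - [[0,0,0],[0,0,0],1]

```text
t: 7.15
tcp_pos: [0.5432, 0.3348, 0.057]
tool_rot: [0.073, 0.997, 0.0, 0.001]
force: [-1.1, -0.3, 6.1]
finger_gap: 0.109
gripper_force: 42.2
```

Emit:
play_rows:
  rows:
    - [[0,0,0],[0,0,1],1]
    - [[0,0,0],[0,0,0],1]

```text
t: 7.32
tcp_pos: [0.5432, 0.3349, 0.057]
tool_rot: [0.073, 0.997, 0.0, 0.001]
force: [-2.0, -1.2, 10.5]
finger_gap: 0.106
gripper_force: 43.0
```

Emit:
play_rows:
  rows:
    - [[0,0,0],[0,0,-2],1]
    - [[0,0,0],[0,0,0],1]
    - [[0,0,0],[0,0,0],0.7]
    - [[0,0,0],[0,0,0],0.5]
    - [[0,0,0],[0,0,0],0.5]
    - [[0,0,0],[0,0,0],0.5]
    - [[0,0,0],[0,0,0],0.5]
    - [[0,0,0],[0,0,-10],0.5]
    - [[0,0,0],[0,0,-20],0.5]
    - [[0,0,0],[0,0,-30],0.5]
    - [[0,0,0],[0,0,-30],0.5]
    - [[0,0,0],[0,0,-30],0.5]

```text
t: 8.32
tcp_pos: [0.5424, 0.3345, 0.178]
tool_rot: [0.073, 0.997, -0.0, -0.0]
force: [0.2, 1.2, 0.4]
finger_gap: 0.5
gripper_force: 0.0
```

```bash
python3 - <<'E'
from h import *
import h
go(540,336,200)
im,d,P=cloud('side','x.png'); J=None
cv2.imwrite('pics/s2.png',cv2.resize(im[130:270,250:430],None,fx=4,fy=4,interpolation=cv2.INTER_CUBIC)[...,::-1])
im,d,P=cloud('top','t2.png'); np.savez("top2.npz",im=im,P=P)
c,M,f=cam('top')
yaw=np.radians(JY); Rm=np.array([[np.cos(yaw),-np.sin(yaw)],[np.sin(yaw),np.cos(yaw)]])
J=(P[...,:2]*1000-JO)@Rm; Z=P[...,2]*1000
hsv=cv2.cvtColor(im,cv2.COLOR_RGB2HSV).astype(int)
ok=(np.abs(J[...,0])<125)&(np.abs(J[...,1])<175)
blk=ok&(im.max(-1)<60)&(Z>36)&(Z<48)&(J[...,0]>-8)&(J[...,1]<-10)
ps=J[blk]; ps=ps[np.hypot(*(ps-[45,-70]).T)<54]; print("dial",len(ps),cv2.minEnclosingCircle(ps.astype(np.float32)),np.percentile(ps,[1,99],0))
org=ok&(hsv[...,0]>=5)&(hsv[...,0]<18)&(hsv[...,1]>140)&(J[...,1]<-20)&(J[...,0]>-15)&(Z>70)
print("peg",org.sum(),J[org].mean(0),Z[org].mean())
ye=ok&(hsv[...,0]>18)&(hsv[...,0]<35)&(hsv[...,1]>100)&(J[...,0]<-20)&(J[...,1]<-40)&(Z>38)
print("stop yellow",ye.sum(),np.percentile(J[ye],[2,50,98],0),Z[ye].mean())
b=ok&(Z>46)&(Z<60)&(J[...,0]<-20)&(J[...,1]>-40); print("block",np.percentile(J[b],[1,50,99],0))
ply=ok&(Z>6)&(Z<20)&(hsv[...,0]<25)&(hsv[...,1]>60);print(cv2.minAreaRect(J[ply].astype(np.float32)))
E
```

```text
t 8.32 p [542.4 334.5 178. ] yaw 81.66 tilt [-0.02 -0.01] | shift [  2.5   1.1 -22. ] turn z 0.00 | F [0.2 1.2 0.4] gap 0.500 q6 -1.05
dial 420 ((45.060089111328125, -70.24412536621094), 51.304744720458984) [[  -2.15309585 -116.37749559]
 [  91.46068305  -23.26453262]]
peg 12 [ 11.73955608 -50.83058327] 79.58416439614281
stop yellow 46 [[-83.12783476 -94.52016484]
 [-61.11077619 -88.60809177]
 [-37.34931408 -82.19524632]] 52.5693103752812
block [[-89.1228       1.00734065]
 [-60.59967464  59.1299637 ]
 [-30.43649848 118.7400041 ]]
((9.929969787597656, 0.138916015625), (339.1420593261719, 221.85829162597656), 89.91636657714844)
```

View pics/s2.png

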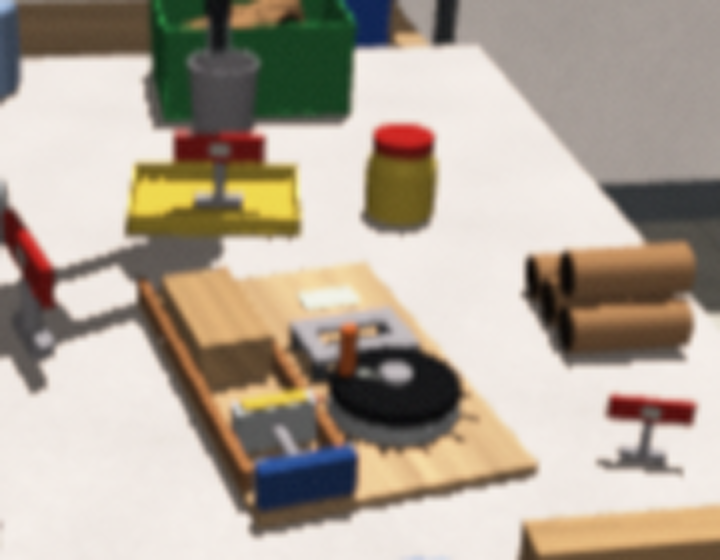

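The key (s2 about (220,170)) stands in the tray. The jig fit is confirmed: the dial is within 0.5 mm of the expected (45,-70), and the peg is where expected. Next I grip the peg and lead it round.

Emit:
play_rows:
  rows:
    - [[0,0,0],[-5,-16,0],0.5]
    - [[0,0,0],[-9,-32,0],0.5]
    - [[0,0,0],[-9,-32,0],0.5]
    - [[0,0,0],[-9,-32,0],0.5]
    - [[0,0,0],[-9,-32,0],0.5]
    - [[0,0,0],[-9,-32,0],0.5]
    - [[0,0,0],[-9,-32,0],0.5]
    - [[0,0,0],[-9,-32,0],0.5]
    - [[0,0,0],[-9,-32,0],0.5]
    - [[0,0,0],[-9,-32,0],0.5]
    - [[0,0,0],[-9,-32,0],0.5]
    - [[0,0,0],[-9,-32,0],0.5]
  grip_force: 20

```text
t: 9.42
tcp_pos: [0.5918, -0.0461, 0.1763]
tool_rot: [0.073, 0.997, 0.0, -0.0]
force: [0.7, -0.3, 0.1]
finger_gap: 0.498
gripper_force: 0.0
```

Emit:
play_rows:
  rows:
    - [[0,0,6],[-3,-8,0],0.5]
    - [[0,0,6],[0,0,0],0.5]
    - [[0,0,0],[0,0,20],0.5]
    - [[0,0,0],[0,0,20],0.5]
    - [[0,0,0],[0,0,10],0.5]
    - [[0,0,0],[0,0,0],0.5]

```text
t: 9.92
tcp_pos: [0.5918, -0.0524, 0.1238]
tool_rot: [0.177, 0.984, 0.0, -0.003]
force: [0.0, -0.2, 0.5]
finger_gap: 0.501
gripper_force: 0.0
```

```bash
python3 -c "
from h import *
p=jw(12.1,-51); print(p)
go(*p,57,70)"
```

```text
[593.96383132 -52.82767716]
t 9.92 p [591.8 -52.4 123.8] yaw 69.65 tilt [-0.33  0.09] | shift [-2.5  0.4 66.8] turn z -0.35 | F [ 0.  -0.2  0.5] gap 0.501 q6 -1.49
```

Emit:
play_rows:
  rows:
    - [[0,0,0],[-2,0,15],0.5]
    - [[0,0,0],[0,0,20],0.5]
    - [[0,0,0],[0,0,18],0.5]
    - [[0,0,0],[0,0,10],0.5]
    - [[0,0,0],[0,0,2],0.5]
    - [[0,0,0],[0,0,0],0.5]

```text
t: 10.42
tcp_pos: [0.5958, -0.0535, 0.0612]
tool_rot: [0.176, 0.984, 0.0, -0.0]
force: [-0.4, 0.3, 0.1]
finger_gap: 0.498
gripper_force: 0.0
```

```bash
python3 -c "
from h import *
p=jw(12.1,-51); print(p)
go(*p,57,70)"
```

```text
[593.96383132 -52.82767716]
t 10.42 p [595.8 -53.5  61.2] yaw 69.68 tilt [-0.04  0.01] | shift [ 1.9 -0.   4.2] turn z -0.32 | F [-0.4  0.3  0.1] gap 0.498 q6 -1.49
```

Emit:
play_rows:
  rows:
    - [[0,0,0],[1.5,0,2],0.5]
    - [[0,0,0],[0,0,0],1]
    - [[0,0,0],[0,0,0],1]
    - [[0,0,0],[0,0,0],1]
    - [[0,0,0],[0,0,0],1]
    - [[0,0,0],[0,0,0],1]
    - [[0,0,0],[0,0,0],1]

```text
t: 11.0
tcp_pos: [0.5946, -0.0535, 0.0602]
tool_rot: [0.177, 0.984, -0.0, 0.0]
force: [-2.4, -1.6, 5.7]
finger_gap: 0.154
gripper_force: 20.6
```

Emit:
play_rows:
  rows:
    - [[0,0,5],[-0.15,3.3,0],1]
    - [[0,0,5],[-0.15,3.3,0],1]
    - [[0,0,5],[-0.15,3.3,0],1]
    - [[0,0,5],[-0.15,3.3,0],1]
    - [[0,0,5],[-0.15,3.3,0],1]
    - [[0,0,5],[-0.15,3.3,0],1]
    - [[0,0,0],[0,0,0],1]

```text
t: 11.58
tcp_pos: [0.6065, -0.0379, 0.0602]
tool_rot: [0.426, 0.905, -0.001, 0.001]
force: [-2.5, -4.4, 6.0]
finger_gap: 0.156
gripper_force: 20.7
```

```bash
python3 -c "
from h import *
p=jw(45+38*np.cos(np.radians(120)),-70+38*np.sin(np.radians(120)))
go(*p,58,40)"
```

```text
t 11.58 p [606.5 -37.9  60.2] yaw 39.57 tilt [ 0.07 -0.1 ] | shift [ 1.7 -0.2  2.2] turn z -0.43 | F [-2.5 -4.4  6. ] gap 0.156 q6 -0.93
```

Emit:
play_rows:
  rows:
    - [[0,0,5],[0.5,3.3,-0.5],1]
    - [[0,0,5],[0.2,3.3,-0.5],1]
    - [[0,0,5],[-0.15,3.3,0],1]
    - [[0,0,5],[-0.15,3.3,0],1]
    - [[0,0,5],[-0.15,3.3,0],1]
    - [[0,0,5],[-0.15,3.3,0],1]
    - [[0,0,0],[0,0,0],1]

```text
t: 12.17
tcp_pos: [0.6237, -0.0308, 0.0603]
tool_rot: [0.645, 0.764, -0.001, 0.002]
force: [-2.5, -8.5, 1.5]
finger_gap: 0.156
gripper_force: 20.3
```

Emit:
play_rows:
  rows:
    - [[0,0,5],[-0.15,3.3,0],1]
    - [[0,0,5],[-0.15,3.3,0],1]
    - [[0,0,5],[-0.15,3.3,0],1]
    - [[0,0,5],[-0.15,3.3,0],1]
    - [[0,0,5],[-0.15,3.3,0],1]
    - [[0,0,5],[-0.15,3.3,0],1]
    - [[0,0,0],[0,0,0],1]

```text
t: 12.75
tcp_pos: [0.6422, -0.033, 0.0603]
tool_rot: [0.821, 0.571, -0.002, 0.001]
force: [-3.7, -8.3, 2.7]
finger_gap: 0.152
gripper_force: 20.4
```

```bash
python3 -c "
from h import *
p=jw(45+38*np.cos(np.radians(60)),-70+38*np.sin(np.radians(60)))
go(*p,58,-20)"
```

```text
t 12.75 p [642.2 -33.   60.3] yaw -20.39 tilt [-0.09 -0.22] | shift [ 2.9 -0.5  2.3] turn z -0.39 | F [-3.7 -8.3  2.7] gap 0.152 q6 0.14
```

Emit:
play_rows:
  rows:
    - [[0,0,5],[-0.8,3.3,0],1]
    - [[0,0,5],[-0.6,3.3,0],1]
    - [[0,0,5],[-0.15,3.3,0],1]
    - [[0,0,5],[-0.15,3.3,0],1]
    - [[0,0,5],[-0.15,3.3,0],1]
    - [[0,0,5],[-0.15,3.3,0],1]
    - [[0,0,0],[0,0,0],1]

```text
t: 13.33
tcp_pos: [0.6572, -0.0443, 0.0603]
tool_rot: [0.941, 0.338, -0.001, 0.0]
force: [-3.1, -4.3, 3.7]
finger_gap: 0.153
gripper_force: 20.5
```

Emit:
play_rows:
  rows:
    - [[0,0,5],[-0.15,3.3,0],1]
    - [[0,0,5],[-0.15,3.3,0],1]
    - [[0,0,5],[-0.15,3.3,0],1]
    - [[0,0,5],[-0.15,3.3,0],1]
    - [[0,0,5],[-0.15,3.3,0],1]
    - [[0,0,5],[-0.15,3.3,0],1]
    - [[0,0,0],[0,0,0],1]
    - [[0,0,0],[0,0,0],1]

```text
t: 14.0
tcp_pos: [0.6648, -0.0608, 0.0602]
tool_rot: [0.996, 0.086, -0.002, 0.0]
force: [-4.2, -3.2, 5.0]
finger_gap: 0.155
gripper_force: 20.5
```

```bash
python3 -c "
from h import *
p=jw(45+38,-70)
go(*p,58,-80)"
```

```text
t 14.00 p [664.8 -60.8  60.2] yaw -80.16 tilt [-0.18 -0.02] | shift [ 2.6 -1.1  2.2] turn z -0.16 | F [-4.2 -3.2  5. ] gap 0.155 q6 1.14
```

Emit:
play_rows:
  rows:
    - [[0,0,0],[0,0,0],0.8]
    - [[0,0,0],[0,0,0],0.6]
    - [[0,0,0],[0,0,0],0.6]
    - [[0,0,0],[0,0,0],0.6]
    - [[0,0,0],[0,0,-10],0.6]
    - [[0,0,0],[0,0,-20],0.6]
    - [[0,0,0],[0,0,-30],0.6]
    - [[0,0,0],[0,0,-30],1]
    - [[0,0,0],[0,-30,0],1]
    - [[0,0,0],[0,-30,0],1]
    - [[0,0,0],[0,-30,0],1]
    - [[0,0,0],[0,-30,0],1]

```text
t: 15.0
tcp_pos: [0.6462, 0.0592, 0.1516]
tool_rot: [0.996, 0.084, 0.001, -0.0]
force: [-0.3, -0.5, 0.4]
finger_gap: -0.001
gripper_force: 0.0
```

Emit:
play_rows:
  rows:
    - [[0,0,0],[0,-35,0],1]
    - [[0,0,0],[0,-35,0],1]
    - [[0,0,0],[0,-30,0],1]
    - [[0,0,0],[0,-20,0],1]
    - [[0,0,0],[0,0,0],1]

```text
t: 15.42
tcp_pos: [0.6247, 0.1812, 0.1511]
tool_rot: [0.996, 0.087, 0.0, -0.001]
force: [0.9, 0.0, 0.0]
finger_gap: 0.0
gripper_force: 0.0
```

```bash
python3 - <<'E'
from h import *
go(*jw(-60,155),60,-80)
im,d,P=cloud('top','t3.png')
yaw=np.radians(JY); Rm=np.array([[np.cos(yaw),-np.sin(yaw)],[np.sin(yaw),np.cos(yaw)]])
J=(P[...,:2]*1000-JO)@Rm; Z=P[...,2]*1000
hsv=cv2.cvtColor(im,cv2.COLOR_RGB2HSV).astype(int)
ok=(np.abs(J[...,0])<125)&(np.abs(J[...,1])<175)
org=ok&(hsv[...,0]>=5)&(hsv[...,0]<18)&(hsv[...,1]>140)&(J[...,1]<-20)&(J[...,0]>-15)&(Z>70)
a=J[org].mean(0)-[45,-70];print("peg",org.sum(),a,np.degrees(np.arctan2(a[1],a[0])))
ye=ok&(hsv[...,0]>18)&(hsv[...,0]<35)&(hsv[...,1]>100)&(J[...,0]<-20)&(J[...,1]<-40)&(Z>38)
print("stop yellow",ye.sum(),np.percentile(J[ye],[2,50,98],0),Z[ye].mean())
b=ok&(Z>46)&(Z<60)&(J[...,0]<-20)&(J[...,1]>-40); print("block",np.percentile(J[b],[1,50,99],0))
cv2.imwrite("pics/c3.png",cv2.resize(im[145:245,210:385],None,fx=4,fy=4,interpolation=cv2.INTER_CUBIC)[...,::-1])
E
```

```text
t 15.42 p [624.7 181.2 151.1] yaw -80.04 tilt [0.03 0.11] | shift [-143.    19.3   91. ] turn z -0.04 | F [0.9 0.  0. ] gap 0.000 q6 1.51
peg 14 [36.86626277  0.49290078] 0.7659971382647491
stop yellow 46 [[ -83.25832956 -109.61453   ]
 [ -60.68784344 -103.41008714]
 [ -35.44399505  -97.41973472]] 52.35316712939539
block [[-89.21425316   1.21821772]
 [-59.72499029  58.60219351]
 [-30.16089289 118.82140203]]
```

View pics/c3.png

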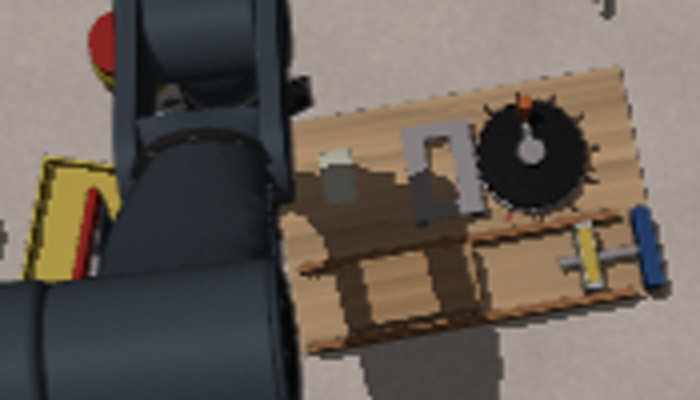

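The peg is at 0.8° (c3 (524,104)), so five clicks are done, and the stop has moved 15 mm. Next is the block.

Emit:
play_rows:
  rows:
    - [[0,0,0],[-20,3,0],1]
    - [[0,0,0],[-30,4,0],1]
    - [[0,0,0],[-30,4,0],1]
    - [[0,0,0],[-30,4,0],1]
    - [[0,0,0],[-25,2,20],1]
    - [[0,0,0],[-8,0,30],1]
    - [[0,0,0],[0,0,25],1]
    - [[0,0,0],[0,0,15],1]
    - [[0,0,0],[0,0,15],1]
    - [[0,0,0],[0,0,0],1]

```text
t: 16.3
tcp_pos: [0.487, 0.1343, 0.0434]
tool_rot: [0.997, 0.084, -0.002, 0.0]
force: [0.2, -0.0, 0.3]
finger_gap: 0.001
gripper_force: 0.0
```

```bash
python3 - <<'E'
from h import *
go(*jw(-60,135),45,-80)
E
```

```text
t 16.30 p [487.  134.3  43.4] yaw -80.42 tilt [-0.22 -0.02] | shift [ 0.9 16.8 -1.6] turn z -0.42 | F [ 0.2 -0.   0.3] gap 0.001 q6 1.45
```

Emit:
play_rows:
  rows:
    - [[0,0,0],[0,6,0],1]
    - [[0,0,0],[0,5,0],1]
    - [[0,0,0],[0,4,0],1]
    - [[0,0,0],[0,4,0],1]
    - [[0,0,0],[0,4,0],1]
    - [[0,0,0],[0,5,0],1]
    - [[0,0,0],[0,6,0],1]
    - [[0,0,0],[0,7,0],1]
    - [[0,0,0],[0,8,0],1]
    - [[0,0,0],[0,8,0],1]
    - [[0,0,0],[0,8,0],1]
    - [[0,0,0],[0,8,0],1]

```text
t: 17.3
tcp_pos: [0.5001, 0.0627, 0.0453]
tool_rot: [0.996, 0.084, -0.0, -0.0]
force: [-0.2, 2.6, 1.9]
finger_gap: -0.006
gripper_force: 1.3
```

Emit:
play_rows:
  rows:
    - [[0,0,0],[0,6,0],1]
    - [[0,0,0],[0,5,0],1]
    - [[0,0,0],[0,4,0],1]
    - [[0,0,0],[0,3,0],1]
    - [[0,0,0],[0,0,0],1]

```text
t: 17.72
tcp_pos: [0.5033, 0.0451, 0.0452]
tool_rot: [0.996, 0.084, 0.0, 0.0]
force: [-0.0, -0.4, -0.2]
finger_gap: -0.0
gripper_force: 0.0
```

```bash
cat > m.py <<'E'
from h import *
def m():
    go(*jw(-60,39),43,-80)
    for n in("side","top"):
        im,d,P=cloud(n)
        yaw=np.radians(JY); Rm=np.array([[np.cos(yaw),-np.sin(yaw)],[np.sin(yaw),np.cos(yaw)]])
        J=(P[...,:2]*1000-JO)@Rm; Z=P[...,2]*1000
        hsv=cv2.cvtColor(im,cv2.COLOR_RGB2HSV).astype(int)
        ok=(np.abs(J[...,0]+60)<32)&(np.abs(J[...,1])<175)&(Z>45)&(Z<60)
        ye=ok&(hsv[...,0]>18)&(hsv[...,0]<35)&(hsv[...,1]>100)&(J[...,1]<-70)
        b=ok&(hsv[...,0]<19)&(hsv[...,1]>60)&(J[...,1]<0)
        print(n,"stop",np.round(np.percentile(J[ye][:,1],[2,50,98]),1),"block front",np.round(np.percentile(J[b][:,1],[0,2,10]),1) if b.any() else None)
    cv2.imwrite("pics/last.png",im[...,::-1])
m()
E
python3 m.py
```

```text
t 17.72 p [503.3  45.1  45.2] yaw -80.35 tilt [ 0.01 -0.03] | shift [ 0.4 22.2  2.2] turn z -0.35 | F [-0.  -0.4 -0.2] gap -0.000 q6 1.27
side stop [-112.2 -107.   -99. ] block front [-78.3 -75.1 -72.7]
top stop [-109.5 -103.6  -97.2] block front [-72.4 -70.  -64.4]
```

Emit:
play_rows:
  rows:
    - [[0,0,0],[0,2,0],1]
    - [[0,0,0],[0,3,0],1]
    - [[0,0,0],[0,3,0],1]
    - [[0,0,0],[0,2,0],1]
    - [[0,0,0],[0,2,0],1]
    - [[0,0,0],[0,1,0],1]
    - [[0,0,0],[0,1,0],1]
    - [[0,0,0],[0,1,0],1]
    - [[0,0,0],[0,1,0],1]
    - [[0,0,0],[0,0,0],1]

```text
t: 18.65
tcp_pos: [0.5058, 0.0299, 0.0453]
tool_rot: [0.996, 0.084, 0.0, 0.0]
force: [-0.5, 0.5, 0.2]
finger_gap: -0.0
gripper_force: 0.0
```

Emit:
play_rows:
  rows:
    - [[0,0,0],[0,1,0],1]
    - [[0,0,0],[0,1,0],1]
    - [[0,0,0],[0,1,0],1]

```text
t: 18.9
tcp_pos: [0.5062, 0.0271, 0.0453]
tool_rot: [0.996, 0.084, -0.0, -0.0]
force: [0.3, 0.8, -0.0]
finger_gap: 0.002
gripper_force: 0.5
```

```bash
python3 m.py
```

```text
t 18.90 p [506.2  27.1  45.3] yaw -80.33 tilt [-0.  0.] | shift [0.5 4.  2.3] turn z -0.33 | F [ 0.3  0.8 -0. ] gap 0.002 q6 1.23
side stop [-112.8 -102.4  -88.5] block front [-115.   -91.3  -86.1]
top stop [-109.  -103.3  -97.1] block front [-89.6 -88.7 -82.6]
```

Now single small steps until the force rises.

Emit:
play_rows:
  rows:
    - [[0,0,0],[0,1,0],1]
    - [[0,0,0],[0,1,0],1]
    - [[0,0,0],[0,0,0],1]

```text
t: 19.25
tcp_pos: [0.5067, 0.025, 0.0453]
tool_rot: [0.996, 0.084, 0.0, 0.0]
force: [-0.3, 0.5, -0.5]
finger_gap: 0.004
gripper_force: 0.3
```

Emit:
play_rows:
  rows:
    - [[0,0,0],[0,1,0],1]
    - [[0,0,0],[0,1,0],1]
    - [[0,0,0],[0,0,0],1]

```text
t: 19.5
tcp_pos: [0.507, 0.023, 0.0453]
tool_rot: [0.996, 0.084, 0.0, 0.0]
force: [-0.7, 1.5, 0.6]
finger_gap: -0.001
gripper_force: 0.3
```

Emit:
play_rows:
  rows:
    - [[0,0,0],[0,1,0],1]
    - [[0,0,0],[0,0,0],1]

```text
t: 19.67
tcp_pos: [0.5071, 0.0221, 0.0453]
tool_rot: [0.996, 0.084, -0.0, 0.0]
force: [0.1, 0.3, 0.4]
finger_gap: 0.0
gripper_force: 0.4
```

Emit:
play_rows:
  rows:
    - [[0,0,0],[0,1,0],1]
    - [[0,0,0],[0,0,0],1]

```text
t: 19.83
tcp_pos: [0.5068, 0.0216, 0.0453]
tool_rot: [0.996, 0.084, -0.0, -0.0]
force: [-1.7, 4.4, 0.6]
finger_gap: 0.003
gripper_force: 1.9
```

Emit:
play_rows:
  rows:
    - [[0,0,0],[0,1,0],1]
    - [[0,0,0],[0,0,0],1]

```text
t: 20.0
tcp_pos: [0.5063, 0.0213, 0.0453]
tool_rot: [0.996, 0.084, -0.001, -0.001]
force: [-0.1, 6.4, 2.7]
finger_gap: 0.001
gripper_force: 3.4
```

```bash
python3 m.py
```

```text
t 20.00 p [506.3  21.3  45.3] yaw -80.38 tilt [-0.12  0.09] | shift [ 1.3 -1.8  2.3] turn z -0.38 | F [-0.1  6.4  2.7] gap 0.001 q6 1.22
side stop [-112.3 -103.1  -94.8] block front [-97.7 -92.9 -85.3]
top stop [-108.4 -102.9  -94.9] block front [-94.6 -92.9 -87.2]
```

Emit:
play_rows:
  rows:
    - [[0,0,0],[0,0.5,0],1]
    - [[0,0,0],[0,0,0],1]
    - [[0,0,0],[0,-2,0],1]
    - [[0,0,0],[0,-8,0],1]
    - [[0,0,0],[0,-15,0],1]
    - [[0,0,0],[0,0,-20],1]
    - [[0,0,0],[0,0,-30],1]
    - [[0,0,0],[0,0,-30],1]
    - [[0,0,0],[0,0,-30],1]
    - [[0,0,0],[0,-30,0],1]
    - [[0,0,0],[0,-30,0],1]
    - [[0,0,0],[0,0,0],1]

```text
t: 21.1
tcp_pos: [0.4922, 0.1069, 0.1562]
tool_rot: [0.996, 0.086, 0.001, -0.0]
force: [0.0, 0.1, 0.3]
finger_gap: 0.001
gripper_force: 0.0
```

```bash
python3 m.py; python3 -c "
import cv2
i=cv2.imread('pics/last.png');cv2.imwrite('pics/c4.png',cv2.resize(i[145:245,210:385],None,fx=4,fy=4,interpolation=cv2.INTER_CUBIC))"
```

```text
t 21.10 p [492.2 106.9 156.2] yaw -80.17 tilt [0.05 0.06] | shift [  0.5  85.1 113.1] turn z -0.17 | F [0.  0.1 0.3] gap 0.001 q6 1.39
side stop [-112.  -103.2  -93.1] block front [-97.8 -94.  -86.4]
top stop [-108.9 -103.3  -95. ] block front [-94.6 -92.5 -85.2]
```

View pics/c4.png

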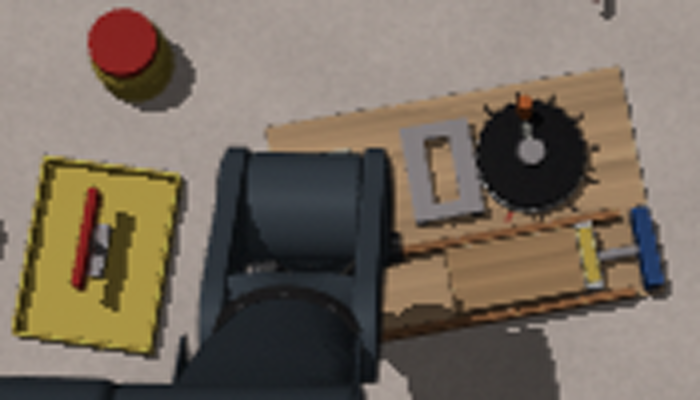

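The block meets the stop at c4 (577,255), the peg is at 0° (524,104), and the key stands in the tray (88,240). Everything is released, so I'm handing in.

```bash
python3 -c "
from station import *
print(sign_off())"
```

```text
the job is handed in; nothing more can be done
None
```

I handed the job in with the key standing in the yellow tray, the dial five clicks on and the block against the stop. The key was not given a quarter turn: its wing already lay along the slot, so I turned it about 4° to align it and it lifted straight out.

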